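Pull the jammed cup head off the vortex mixer

TASK

A culture tube has leaked on the vortex mixer, so its orange cup head must go to be sterilised. Turn the mixer's speed dial back to zero, then work the jammed head off its shaft by twisting it back and forth while pulling up, so that the mixer stays standing where it is, and set the head down upright in the steel tray. Leave everything else on the bench where it stands.

Things in the scene. Friction and masses are not known exactly. Their poses are not given: they have to be found in the camera images.
- mixer: Vortex mixer, loose on the bench, about 3.4 kg, on rubber feet: white housing 200 mm long (its x) by 130 mm wide, flat top 96 mm above the bench. Origin: centre of the underside, on the bench; z up; its -x end is the front, whose dial panel slopes up at 20 degrees from 68 to 96 mm. The drive shaft is sprung in the housing and does not turn.
- seat (a point): Fixed on the mixer, on the axis of its upright steel drive shaft (45 mm behind the mixer's centre), 104 mm above the bench, on the 36 mm wide steel collar where the head sits. The shaft is 20 mm in diameter and rises 28 mm above this point. Axes as the mixer's.
- dial (a joint): Turn of the mixer's speed dial, rad: 0 is off (end stop, pointer on the green mark, towards the front left as seen by the user in front), grows clockwise as seen from above the panel, up to 4.7. It turns easily (0.03 N m) and stays where it is left. Starts between 0.7 and 1.4.
- dial_grip (a point): On the dial's axis at the height to grip. The dial is a black bar 40 mm long and 14 mm wide on a skirt 44 mm in diameter; the bar's top is 9 mm above this point, the skirt's top 21 mm below, the panel about 29 mm below. Axes: x along the bar towards its white pointer line, z out along the dial's axis, leaning 20 degrees towards the mixer's front.
- cup_head: The head: orange ribbed cup, 54 mm in diameter from 37 to 70 mm above its origin, a shallow dish in its top, over a black sleeve 41 mm in diameter from 0 to 33 mm. 140 g. Origin: centre of its underside, on the seat at the start; z up; x towards the small white mark on the rim, along the mixer's x at the start.
- tray: Steel steriliser tray, loose, 240 mm (its x) by 170 mm (its y) by 40 mm high, walls 4 mm, floor 4 mm thick, empty. Origin: centre of the underside; z up.
- burner: Bystander: gas burner, foot 90 mm in diameter, 150 mm tall. Origin: centre of the underside.
- tube_rack: Bystander: white wire rack 200 mm (its x) by 60 mm with capped tubes, 154 mm tall. Origin: centre of the underside.
- petri_stack: Bystander: three stacked culture dishes, 92 mm in diameter, 51 mm tall. Origin: centre of the underside.
- flask: Bystander: conical flask, 84 mm in diameter at the foot, 143 mm tall with its stopper. Origin: centre of the underside.
- cup_grip (a point): On the head's axis, 50 mm above its underside: a height to grip. The head's rubber bush grips the shaft: a straight pull must beat 35 to 70 N, which lifts the mixer. Friction opposes the motion, so while the head turns, a pull of 8 to 22 N raises it by 2 to 2.5 mm per radian of twist (0.3 to 0.75 N m); it holds again when the twist stops. It is free 18 mm up and clear of the shaft 28 mm up.
There are look-alikes about, which are no part of the job. There is more than one size of the cup_head; the job needs the smallest. What is shaped like the mixer but red is not meant.

How it is judged:
By the outcome, as a careful person would: the job done as asked, in the order asked, and still so for the second after the job is handed in, with the robot touching nothing.
It also fails if it takes over 72 s, if anything falls off the work surface, if the arm or the gripper's body presses on something with over 40 N, if the wrist force passes 120 N, or if a joint passes its speed limit or range.

ROBOT

A 6-joint arm with a two-finger parallel gripper is mounted at the origin on the work surface. World frame = base frame: x ahead of the robot, y to its left, z up, the work surface at z = 0. Lengths are in m, angles in rad, forces in N, time in s.
With the tool pointing down it reaches from about 0.275 to 0.825 m from the base axis. Payload 4.9 kg.
Tool frame: the origin (TCP) lies on the mounting face of the last link; the fingertips stand 173 mm ahead of it and the grasp point (between the pads) lies 155 mm ahead of it; y points along the fingers, x is the direction in which the jaws open and shut, and the axes are right-handed (so a half turn about y gives the same grasp; the last joint's range is limited). The gripper opens to 85 mm and grips with 20 to 120 N. Pads are 22 mm wide; open, the fingers measure 114 mm over their backs; the gripper's body (76 mm by 85 mm) begins 54 mm behind the grasp point. The pads swing forward as they close: fully open they stand 13 mm farther back than shut.
Start: joints at [-1.294, 0.326, -0.193, 1.052, 0, 1.437], TCP at [0.22, -0.504, 0.405] pointing down, gripper open.
Joint ranges: [-2.65, 2.65], [-0.97, 1.79], [-1.3, 1.35], [-1.93, 2.1], [-1.47, 1.37], [-3.14, 3.14]. Speed limits (rad/s): [2.57, 2.57, 3.14, 3.14, 3.14, 3.14].

INTERFACE

Orientations are given as a unit quaternion [x, y, z, w].
In Python, from cell import arm, cams, workorder, models gives the robot as it stands.
- The arm moves only by the shell command python3 -m inch 'ROWS' [FORCE]. ROWS is JSON, a list of rows, each a list of 7 numbers: the turn, a rotation vector about the tool's x, y, z in rad, then the shift along the tool's x, y, z in cm, then the opening, from 0 (shut) to 1 (fully open). In form: [[wx, wy, wz, dx, dy, dz, claw], ...]. A call has 1 to 8 rows; each row shifts and turns the commanded pose from where the row before left it, along the tool's axes as they then stand; what a row does not reach is not made up. A row lasts 1/8 s, in which the tool goes at most 62.5 mm and 10.7 degrees, less where a joint would pass 70% of its speed; a pose out of reach is approached as far as the arm can. A call is refused whole if a number of a shift passes 6.25 or a number of a turn 0.188, either way. A call with a gripper value outside its range is refused whole. The fingers move at their own pace and stop on an object; FORCE is the grip in N (left out, the last holds). Time passes only in rows, so rows that do not move let the fingers close. It gives the time, the measured TCP pose, the force and the opening at its end, in the units of the state.
- arm.sense(): the state, without advancing time (a new reading comes with each control period).
- cams.grab_frame(name): name is "side" or "top" or "wrist"; returns a dict with "color" (420x560x3 uint8, red, green, blue), "fovy" (degrees; the focal length in pixels is half the picture's height over the tangent of half this angle, whatever the lens; pixels are square), "cx", "cy" (the principal point, pixels), "k1" (the pictures are not rectified: a ray, as slopes to the right and down, at radius r is drawn at 1 + k1 r^2 times it, then the intrinsics apply), "R" (3x3) and "t" (3): a world point X has camera coordinates R X + t; the wrist camera has in their place "mount" (4x4, takes a point from camera to tool coordinates, whose origin is the TCP and whose axes are the tool frame's). Camera axes: x right, y down, z forward; pixel columns grow to the right and rows downward; lengths in m; the calibration is good to about 2 mm. A picture is of the moment at which its call begins: read the wrist's pose just before it. There is no depth.
- workorder.job_done(): hands the job in, once; it reports no verdict.
Trained networks look in the newest picture that a camera, given by its name, has taken for a name from the list of things; names that differ only in an ending like _2 or _b are one class to them, and where a whole thing is asked for, a point or a joint stands for the part that bears it (a point fixed in the world has none). Each returns a list of dicts, best first, with "conf" (0 to 1); they miss things now and then, are a little off and sometimes report something else, mostly with a low value. They report only what shows in the picture. A call takes as long as a camera call. They do not tell look-alikes from the thing itself.
- models.regions_of(target, camera): "mask" (420x560 bool, what is visible of it) and "uv" ([column, row] in pixels, amid what is visible of it).
The state is a dict: "clock": time; "joint_positions": joint angles; "qvel": joint speeds; "joint_efforts": joint torques, N m; "position": TCP position; "eef_rot": TCP orientation; "contact_force": force on the tool from outside, world axes, zero at the start; "moment": the same for the moment, N m; "opening": opening from 0.0 (shut) to 1.0 (fully open).
Only numpy, scipy, OpenCV 4.12 (cv2) and the standard library are available. Lean on these libraries where they do the work, as an engineer would, in place of code of your own. Each camera call takes 0.05 s, during which the arm holds its last target.

## Working session

There is one attempt and no reset: what is moved stays moved. The work goes in short steps, Python scripts to look and compute and a shell command to move; the robot and the scene stay as the last step left them, time stands still between calls to the robot, and variables do not carry over. Pictures are saved under pics/ and viewed, and the job is handed in when it is done.

```bash
ls; mkdir -p pics; cat > h.py <<'E'
import numpy as np, cv2
from cell import arm,cams,workorder,models
from scipy.spatial.transform import Rotation as Ro
def pix2ray(f,u,v):
    H=f["color"].shape[0]; fl=H/2/np.tan(np.radians(f["fovy"])/2)
    xd=(u-f["cx"])/fl; yd=(v-f["cy"])/fl
    rd=np.hypot(xd,yd); r=rd
    for _ in range(50): r=rd/(1+f["k1"]*r*r)
    s=r/rd if rd>0 else 1
    return np.array([xd*s,yd*s,1.])
def pose(f,st=None):
    if "R" in f: return np.array(f["R"]),np.array(f["t"])
    q=Ro.from_quat(st["eef_rot"]).as_matrix(); T=np.eye(4);T[:3,:3]=q;T[:3,3]=st["position"]
    W=np.linalg.inv(T@np.array(f["mount"])); return W[:3,:3],W[:3,3]
def ray(f,u,v,st=None):
    R,t=pose(f,st); return -R.T@t, R.T@pix2ray(f,u,v)
def onplane(f,u,v,z,st=None):
    o,d=ray(f,u,v,st); return o+d*(z-o[2])/d[2]
def proj(f,X,st=None):
    R,t=pose(f,st); X=np.atleast_2d(X); c=X@R.T+t; s=c[:,:2]/c[:,2:]
    H=f["color"].shape[0]; fl=H/2/np.tan(np.radians(f["fovy"])/2)
    r2=(s**2).sum(1,keepdims=True); s=s*(1+f["k1"]*r2)
    return s*fl+[f["cx"],f["cy"]]
def save(f,name): cv2.imwrite("pics/"+name,f["color"][:,:,::-1])
E
python3 - <<'E'
from h import *
for c in ["top","side","wrist"]:
    f=cams.grab_frame(c); save(f,c+"0.png")
    for n in ["mixer","dial","cup_head","tray"]:
        for r in models.regions_of(n,c): print(c,n,round(r["conf"],2),np.round(r["uv"]),r["mask"].sum())
print(arm.sense())
E
```

```text
pics
top mixer 0.73 [430. 304.] 4149
top mixer 0.61 [321. 252.] 3320
top dial 0.8 [324. 270.] 260
top cup_head 0.97 [374. 185.] 693
top cup_head 0.83 [336. 227.] 403
top cup_head 0.69 [384. 228.] 714
top tray 0.69 [207. 243.] 5358
side mixer 0.93 [375. 157.] 2052
side dial 0.71 [343. 202.] 137
side dial 0.43 [308. 180.] 368
side cup_head 0.83 [311. 179.] 386
side cup_head 0.83 [278. 168.] 661
side cup_head 0.76 [318. 162.] 245
side tray 0.81 [297. 294.] 5117
wrist mixer 0.94 [300.  40.] 22925
{'clock': 0.75, 'joint_positions': array([-1.29421631e+00,  3.26154299e-01, -1.92585769e-01,  1.05200454e+00,
       -2.12230516e-05,  1.43661454e+00]), 'qvel': array([-2.33372026e-03,  8.91631537e-04,  1.67048839e-04,  8.69897656e-05,
       -2.05492685e-03,  6.71095499e-04]), 'joint_efforts': array([-1.72931574e-03, -4.43237078e+01,  2.62739539e+01,  7.46388559e-04,
       -1.65955094e-04, -5.94675626e-06]), 'position': array([ 0.2196411 , -0.5042582 ,  0.40471116]), 'eef_rot': array([ 0.59147937, -0.38751275,  0.38753055, -0.59144408]), 'contact_force': array([-0.05669549,  0.40892412,  0.15444037]), 'moment': array([ 0.02082895, -0.0225772 , -0.02426667]), 'opening': 0.99980633811205}
```

View pics/top0.png

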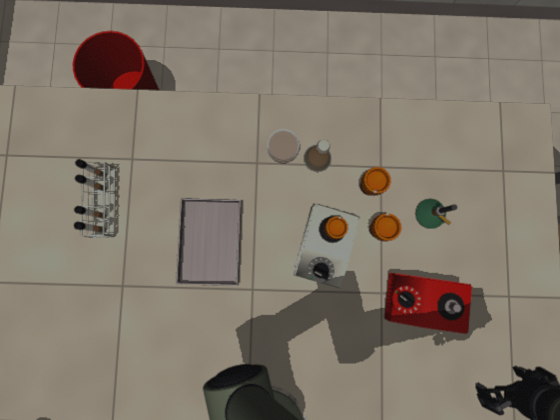

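View pics/side0.png

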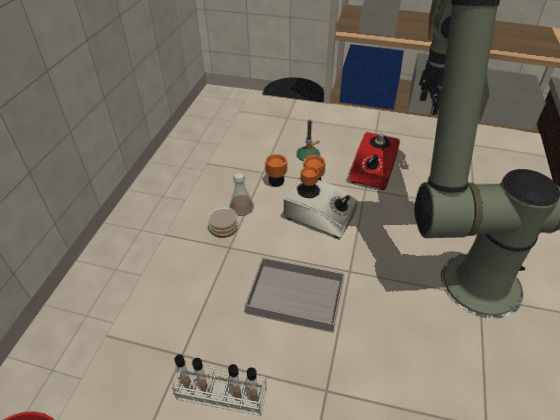

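View pics/wrist0.png

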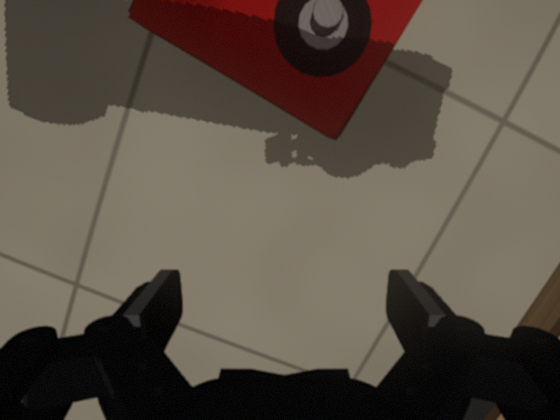

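The white mixer is at top px (327,243), with its dial at (320,268) and the small head at (336,227). The larger heads stand free at (375,181) and (385,226), the red mixer is at (430,303), and the tray is at (210,240). Next I measure.

```bash
python3 - <<'E'
from h import *
import pickle
f=cams.grab_frame("top"); 
R,t=pose(f); print("cam",-R.T@t)
for n,z in [("mixer",0.096),("cup_head",0.174),("cup_head",0.1),("tray",0.04)]:
    for r in models.regions_of(n,"top"):
        m=r["mask"].astype(np.uint8); c=max(cv2.findContours(m,0,2)[0],key=cv2.contourArea)
        rect=cv2.boxPoints(cv2.minAreaRect(c)); print(n,z,r["conf"],np.round(rect).tolist())
        P=np.array([onplane(f,u,v,z)[:2] for u,v in rect]); print(P.round(3).tolist(),P.mean(0).round(4),np.linalg.norm(P-np.roll(P,1,0),axis=1).round(3))
for n in ["burner","flask","petri_stack","tube_rack"]:
    for r in models.regions_of(n,"top")[:1]: print(n,r["conf"],onplane(f,*r["uv"],0.05))
c=f["color"]
cr=c[190:300,280:420]; cv2.imwrite("pics/topcrop.png",cv2.resize(cr,None,fx=5.5,fy=5.5,interpolation=cv2.INTER_CUBIC)[:,:,::-1])
g=cams.grab_frame("side"); cr=g["color"][140:250,250:390]; cv2.imwrite("pics/sidecrop.png",cv2.resize(cr,None,fx=5.5,fy=5.4,interpolation=cv2.INTER_CUBIC)[:,:,::-1])
pickle.dump((f,g),open("f0.pkl","wb"))
E
```

```text
cam [4.70617391e-01 5.57986935e-04 1.10708898e+00]
mixer 0.096 0.58 [[292.0, 275.0], [313.0, 203.0], [360.0, 216.0], [340.0, 289.0]]
[[0.426, -0.059], [0.619, -0.11], [0.586, -0.24], [0.393, -0.186]] [ 0.5059 -0.1488] [0.131 0.2   0.134 0.2  ]
mixer 0.096 0.58 [[380.0, 322.0], [388.0, 272.0], [475.0, 285.0], [467.0, 335.0]]
[[0.311, -0.292], [0.441, -0.313], [0.413, -0.543], [0.283, -0.518]] [ 0.3618 -0.4167] [0.228 0.132 0.231 0.132]
mixer 0.096 0.48 [[325.0, 217.0], [347.0, 217.0], [347.0, 238.0], [325.0, 238.0]]
[[0.581, -0.144], [0.583, -0.204], [0.526, -0.204], [0.525, -0.145]] [ 0.5537 -0.1742] [0.056 0.059 0.056 0.059]
cup_head 0.174 0.61 [[325.0, 217.0], [347.0, 217.0], [347.0, 238.0], [325.0, 238.0]]
[[0.572, -0.133], [0.574, -0.188], [0.522, -0.188], [0.521, -0.134]] [ 0.5473 -0.1607] [0.052 0.055 0.052 0.054]
cup_head 0.174 0.6 [[359.0, 167.0], [390.0, 167.0], [390.0, 195.0], [359.0, 195.0]]
[[0.702, -0.217], [0.704, -0.296], [0.633, -0.295], [0.63, -0.218]] [ 0.6671 -0.2566] [0.071 0.079 0.072 0.078]
cup_head 0.174 0.58 [[368.0, 213.0], [400.0, 213.0], [400.0, 241.0], [36
[... 395 characters left out ...]
.0]]
[[0.72, -0.235], [0.723, -0.32], [0.645, -0.319], [0.643, -0.235]] [ 0.6827 -0.277 ] [0.077 0.085 0.077 0.084]
cup_head 0.1 0.58 [[368.0, 213.0], [400.0, 213.0], [400.0, 241.0], [368.0, 241.0]]
[[0.595, -0.259], [0.597, -0.345], [0.522, -0.344], [0.52, -0.259]] [ 0.5585 -0.302 ] [0.075 0.086 0.075 0.086]
tray 0.04 0.64 [[176.0, 284.0], [181.0, 196.0], [243.0, 200.0], [238.0, 287.0]]
[[0.39, 0.257], [0.633, 0.258], [0.629, 0.081], [0.385, 0.085]] [0.509  0.1701] [0.172 0.244 0.177 0.244]
burner 0.86 [ 0.61599291 -0.44508195  0.05      ]
flask 0.65 [ 0.75484034 -0.12944007  0.05      ]
petri_stack 0.97 [ 0.78691272 -0.03170091  0.05      ]
tube_rack 0.61 [0.61338181 0.4848819  0.05      ]
```

```bash
sleep 0
```

```text
(no output)
```

View pics/topcrop.png

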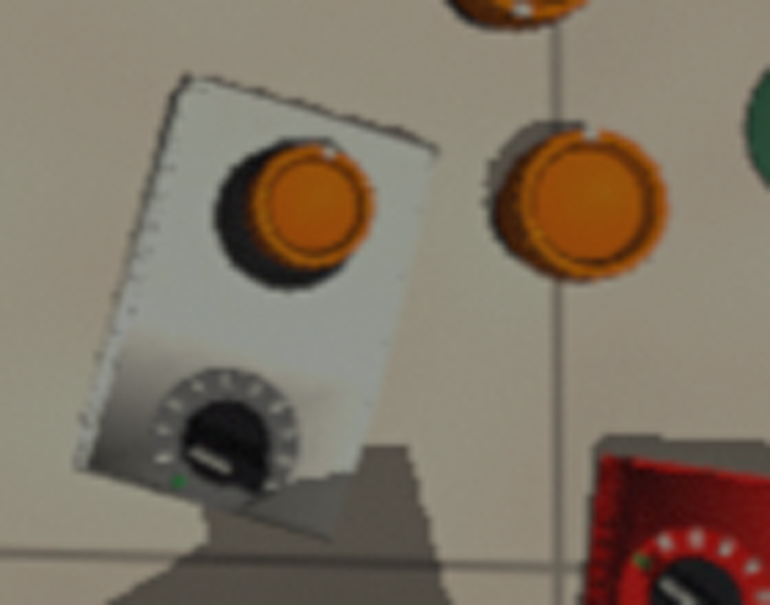

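View pics/sidecrop.png

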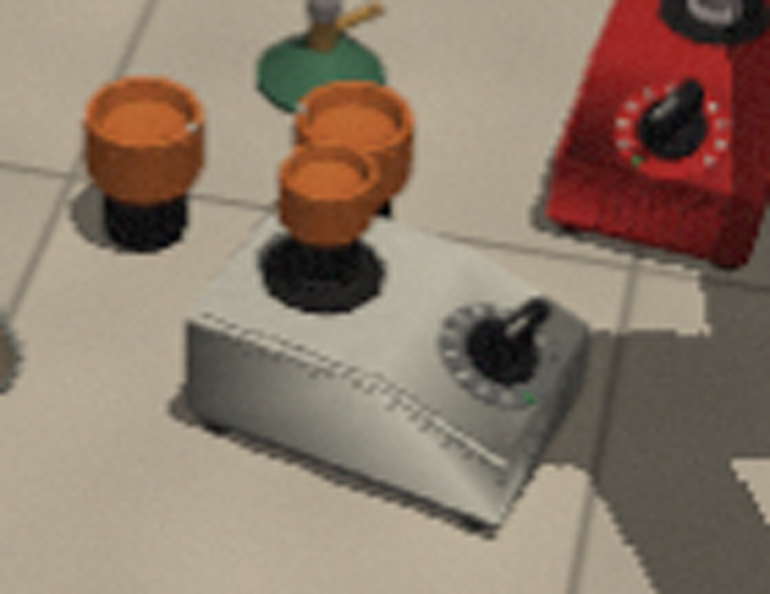

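```bash
python3 - <<'E'
from h import *
import pickle
from scipy.optimize import least_squares
f,g=pickle.load(open("f0.pkl","rb"))
T=lambda x,y:np.array([280+x/5.5,190+y/5.5]); S=lambda x,y:np.array([250+x/5.5,140+y/5.4])
th=np.radians(20)
obs=[(f,(100,65,96),T(187,78)),(f,(100,-65,96),T(437,150)),(f,(45,0,174),T(313,205)),
(g,(100,65,96),S(188,318)),(g,(45,0,174),S(331,172)),(f,(-100,65,68),T(83,468)),(g,(-100,65,68),S(505,470))]
obs+=[(f,"d",T(225,442)),(g,"d",S(518,318))]
def W(p,m):
    c,s=np.cos(p[2]),np.sin(p[2]); m=np.array(m)/1000
    return np.array([p[0]+c*m[0]-s*m[1],p[1]+s*m[0]+c*m[1],m[2]])
def res(p):
    o=[]
    for F,m,uv in obs:
        if m=="d": continue
        o.append(proj(F,W(p,m))[0]-uv)
    return np.concatenate(o)
s=least_squares(res,[.506,-.149,-.26],loss="soft_l1"); print(s.x,np.degrees(s.x[2]),res(s.x).reshape(-1,2).round(1).tolist())
p=s.x; print("seat",W(p,(45,0,104)))
print("dial@skirt", [ (lambda q: ((q-p[:2])@np.array([np.cos(p[2]),np.sin(p[2])]),(q-p[:2])@np.array([-np.sin(p[2]),np.cos(p[2])])))(onplane(f,*T(228,440),0.092)[:2])])
st=arm.sense(); M=Ro.from_quat(st["eef_rot"]).as_matrix(); print(M.round(3))
m=np.array(cams.grab_frame("wrist")["mount"]); print(m.round(3), cams.grab_frame("wrist")["fovy"])
E
```

```text
[ 0.50219639 -0.15149261 -0.24577299] -14.081754788358927 [[-0.6, -0.1], [0.7, -0.1], [-0.2, 0.8], [-0.9, -1.6], [-0.7, -0.5], [-2.0, 1.0], [0.2, -1.4]]
seat [ 0.54584412 -0.16244139  0.104     ]
dial@skirt [(np.float64(-0.06370315617176799), np.float64(-0.0013412312694089075))]
[[ 0.399 -0.     0.917]
 [-0.917 -0.     0.399]
 [ 0.    -1.    -0.   ]]
[[ 1.    -0.    -0.001  0.   ]
 [ 0.001 -0.268  0.963  0.03 ]
 [-0.    -0.963 -0.268  0.067]
 [ 0.     0.     0.     1.   ]] 62.638526495911954
```

```bash
python3 -m inch '[[0,0,0,-2.7,0,4.85,1],[0,0,0,-2.7,0,4.85,1],[0,0,0,-2.7,0,4.85,1],[0,0,0,-2.7,0,4.85,1],[0,0,0,-2.7,0,4.85,1],[0,0,0,-2.7,0,4.85,1],[0,0,0,-2.7,0,4.85,1],[0,0,0,-2.7,0,4.85,1]]'; python3 -m inch '[[0,-0.163,0,0,0,0,1],[0,-0.163,0,0,0,0,1],[0,-0.163,0,0,0,0,1],[0,-0.163,0,0,0,0,1],[0,0,0,0,0,0,1]]'
python3 - <<'E'
from h import *
import pickle
st=arm.sense(); print(Ro.from_quat(st["eef_rot"]).as_matrix().round(3),st["joint_positions"])
f=cams.grab_frame("wrist"); save(f,"w1.png"); pickle.dump((f,st),open("w1.pkl","wb"))
for n in ["dial","cup_head"]:
    for r in models.regions_of(n,"wrist"): print(n,r["conf"],r["uv"],r["mask"].sum())
E
```

```text
clock: 2.35
position: [0.4901, -0.1497, 0.4049]
eef_rot: [0.591, -0.387, 0.388, -0.591]
contact_force: [1.8, -1.2, 0.2]
opening: 1.002
clock: 2.98
position: [0.4891, -0.1513, 0.4047]
eef_rot: [0.684, -0.178, 0.178, -0.684]
contact_force: [-0.4, -0.7, -0.5]
opening: 0.996
[[ 0.873  0.     0.488]
 [-0.488 -0.     0.873]
 [ 0.    -1.    -0.   ]] [-4.44155374e-01  2.56053915e-01 -2.90037466e-01  1.02465457e+00
 -2.47140334e-05  1.63647638e+00]
dial 0.9 [219.4, 217.3] 2264
cup_head 0.94 [374.6, 200.0] 6944
cup_head 0.72 [523.7, 215.7] 6054
cup_head 0.62 [436.4, 277.5] 2205
```

View pics/w1.png

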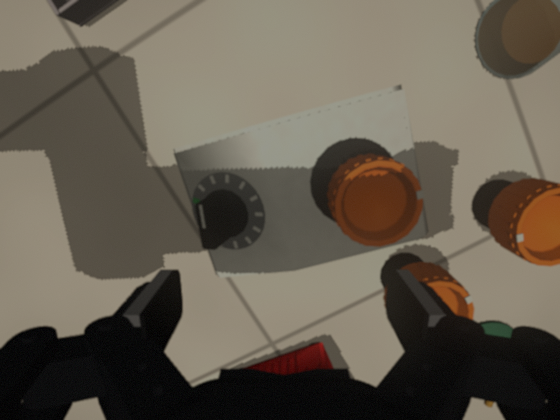

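```bash
python3 - <<'E'
from h import *
import pickle
f,st=pickle.load(open("w1.pkl","rb"))
c=cv2.convertScaleAbs(f["color"],alpha=1.8,beta=10)
cv2.imwrite("pics/w1a.png",cv2.resize(c[150:290,160:300],None,fx=4.2,fy=4.2,interpolation=cv2.INTER_CUBIC)[:,:,::-1])
cv2.imwrite("pics/w1b.png",cv2.resize(c[70:280,160:440],None,fx=2.8,fy=2.8,interpolation=cv2.INTER_CUBIC)[:,:,::-1])
E
```

```text
(no output)
```

View pics/w1a.png

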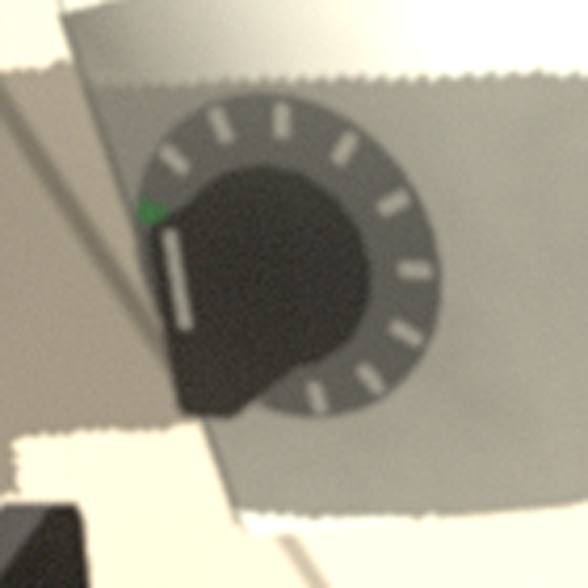

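View pics/w1b.png

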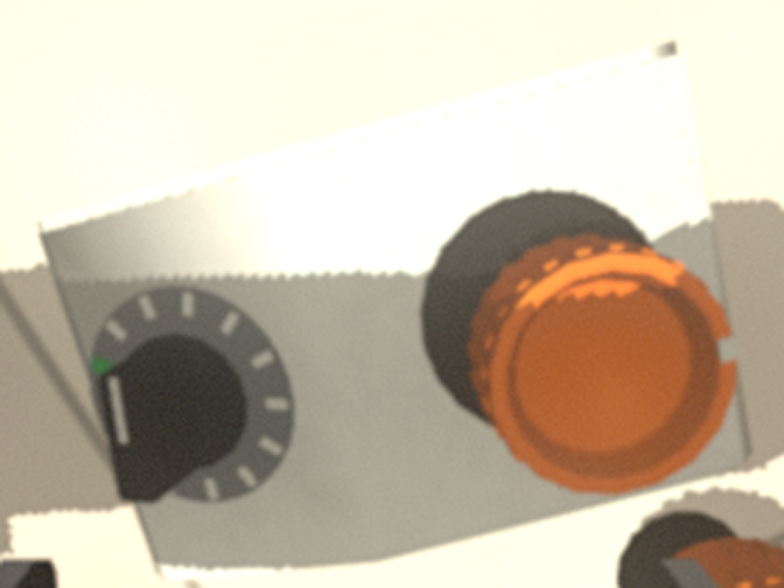

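```bash
cat > fit.py <<'E'
from h import *
import pickle
from scipy.optimize import least_squares
f,g=pickle.load(open("f0.pkl","rb")); w,st=pickle.load(open("w1.pkl","rb"))
T=lambda x,y:np.array([280+x/5.5,190+y/5.5]); S=lambda x,y:np.array([250+x/5.5,140+y/5.4])
A=lambda x,y:np.array([160+x/4.2,150+y/4.2]); B=lambda x,y:np.array([160+x/2.8,70+y/2.8])
th=np.radians(20); ex=np.array([np.cos(th),0,np.sin(th)]); n=np.array([-np.sin(th),0,np.cos(th)])
base=lambda xd:np.array([xd,0,68+(xd+100)*np.tan(th)])
def W(p,m):
    c,s=np.cos(p[2]),np.sin(p[2]); m=np.array(m)/1000
    return np.array([p[0]+c*m[0]-s*m[1],p[1]+s*m[0]+c*m[1],m[2]])
def bd(a): return np.cos(a)*ex+np.sin(a)*np.array([0,1,0])  # a ccw seen from above
if __name__=="__main__":
    obs=[(f,None,(100,65,96),T(187,78)),(f,None,(100,-65,96),T(437,150)),(f,None,(45,0,174),T(313,205)),
    (g,None,(100,65,96),S(188,318)),(g,None,(45,0,174),S(331,172)),(f,None,(-100,65,68),T(83,468)),
    (w,st,(-100,65,68),B(42,228)),(w,st,(-100,-65,68),B(160,575)),(w,st,(100,65,96),B(678,45)),(w,st,(100,-65,96),B(748,458)),(w,st,(45,0,174),B(613,371))]
    def res(p):
        o=[(proj(F,W(p,m),s)[0]-uv)*(0.6 if s is not None else 1) for F,s,m,uv in obs]
        o.append((proj(w,W(p,base(p[3])),st)[0]-A(289,254))*.6)
        return np.concatenate(o)
    s=least_squares(res,[.502,-.15,-.25,-62],loss="soft_l1",x_scale=[.01,.01,.02,2]); p=s.x
    print(p,np.degrees(p[2]),res(p).reshape(-1,2).round(1).tolist()); np.save("p.npy",p)
    print("seat",W(p,(45,0,104)),"grip",W(p,base(p[3])+29*n))
    # green, pointer
    r=least_squares(lambda q:proj(w,W(p,base(p[3])+q[0]*bd(q[1])),st)[0]-A(150,212),[28,2.5]); print("green",r.x)
    top=base(p[3])+38*n
    for uv in [A(170,230),A(185,328)]:
        r2=least_squares(lambda q:proj(w,W(p,top+q[0]*ex+q[1]*np.array([0,1,0])),st)[0]-uv,[0,0]); print("line",r2.x)
E
python3 fit.py
```

```text
[  0.50365126  -0.15156506  -0.23571311 -63.65722107] -13.505366609050357 [[-0.9, -0.5], [0.4, -1.0], [-0.4, 0.2], [-1.3, -1.4], [-1.2, -0.5], [-1.6, 0.8], [-3.3, -0.8], [-0.3, 2.7], [0.7, -2.6], [2.4, 1.7], [-0.9, 0.7], [0.1, 0.7]]
seat [ 0.54740692 -0.1620742   0.104     ] grip [ 0.43210996 -0.13438243  0.10847878]
green [34.03016775  2.65313255]
line [ 2.02825412 18.78958955]
line [-2.27003075 -0.10748326]
```

```bash
cat > go.py <<'E'
from h import *
from fit import *
def delta(Rt,Pt,L=.155):
    """target tool rotation, grasp point -> rotvec (tool) and shift (in NEW tool axes and old), cm"""
    st=arm.sense(); R0=Ro.from_quat(st["eef_rot"]).as_matrix(); P0=np.array(st["position"])
    tcp=Pt-Rt[:,1]*L
    d=(tcp-P0)*100
    print("rotvec tool",Ro.from_matrix(R0.T@Rt).as_rotvec().round(4),"shift old axes",(R0.T@d).round(2),"new axes",(Rt.T@d).round(2),"tcp",tcp.round(4),"dist cm",np.linalg.norm(d).round(2))
def dialframe(a,p):
    c,s=np.cos(p[2]),np.sin(p[2]); Z=np.array([[c,-s,0],[s,c,0],[0,0,1]])
    nb=Z@n; b=Z@bd(a); y=-nb; x=np.cross(y,b)  # perp to b
    return x,y,b,nb
E
python3 - <<'E'
from go import *
p=np.load("p.npy")
x,y,b,nb=dialframe(1.345,p)
st=arm.sense();R0=Ro.from_quat(st["eef_rot"]).as_matrix()
if x@R0[:,0]<0: x=-x
Rt=np.stack([x,y,np.cross(x,y)],1); print(Rt.round(3))
G=W(p,base(p[3])+29*n)
for h in (.06,0.002): delta(Rt,G+nb*h)
E
```

```text
[[ 0.838  0.333  0.432]
 [-0.432 -0.08   0.899]
 [ 0.333 -0.94   0.077]]
rotvec tool [ 0.0864 -0.0481 -0.3382] shift old axes [-12.88   9.42  -3.3 ] new axes [-15.38   4.31  -3.21] tcp [ 0.3606 -0.1172  0.3105] dist cm 16.29
rotvec tool [ 0.0864 -0.0481 -0.3382] shift old axes [-10.97  14.87  -2.76] new axes [-15.38  10.11  -3.21] tcp [ 0.3799 -0.1218  0.256 ] dist cm 18.68
```

```bash
python3 -m inch '[[0.043,-0.024,-0.169,0,0,0,1],[0.043,-0.024,-0.169,0,0,0,1],[0,0,0,-5.13,0,-1.07,0.6],[0,0,0,-5.13,0,-1.07,0.6],[0,0,0,-5.12,0,-1.07,0.6],[0,0,0,0,4.3,0,0.6],[0,0,0,0,0,0,0.6],[0,0,0,0,0,0,0.6]]'
python3 - <<'E'
from go import *
p=np.load("p.npy")
st=arm.sense(); w2=cams.grab_frame("wrist"); pickle.dump((w2,st),open("w2.pkl","wb"))
x,y,b,nb=dialframe(1.345,p);Rt=np.stack([x,y,np.cross(x,y)],1)
R0=Ro.from_quat(st["eef_rot"]).as_matrix()
if x@R0[:,0]<0: Rt=np.stack([-x,y,np.cross(-x,y)],1)
delta(Rt,W(p,base(p[3])+29*n)+nb*.002)
c=cv2.convertScaleAbs(w2["color"],alpha=1.8,beta=10)
for h in (0,9):
  for k in (-20,0,20):
    u,v=proj(w2,W(p,base(p[3])+(29+h)*n+k*bd(1.345)),st)[0]; cv2.circle(c,(int(u),int(v)),2,(0,255,0) if h else (255,0,0),-1)
tp=np.array(st["position"])+R0[:,1]*.155; u,v=proj(w2,tp,st)[0]; print(u,v)
cv2.imwrite("pics/w2.png",c[:,:,::-1]); print(st["joint_positions"])
E
```

```text
clock: 4.12
position: [0.3609, -0.1177, 0.3112]
eef_rot: [0.679, -0.036, 0.281, -0.678]
contact_force: [1.1, 0.6, -0.2]
opening: 0.598
rotvec tool [-0.0003  0.0017  0.0003] shift old axes [-0.11  5.87  0.02] new axes [-0.1   5.87  0.02] tcp [ 0.3799 -0.1218  0.256 ] dist cm 5.87
283.02462815895143 293.67760395928815
[-0.54721621 -0.02114981 -0.93146272  0.3276811   0.10533718  1.50130715]
```

View pics/w2.png

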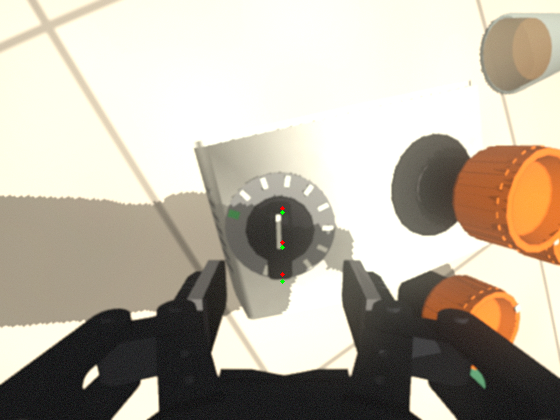

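```bash
python3 -m inch '[[0,0,0,-0.26,2.0,0,0.6],[0,0,0,0,2.0,0,0.6],[0,0,0,0,1.4,0,0.6],[0,0,0,0,0.4,0,0.6],[0,0,0,0,0,0,0.6]]' 20
python3 - <<'E'
from go import *
st=arm.sense(); w2=cams.grab_frame("wrist")
c=cv2.convertScaleAbs(w2["color"],alpha=1.8,beta=10)
cv2.imwrite("pics/w3.png",c[:,:,::-1]); print(st["moment"],st["contact_force"])
E
```

```text
clock: 4.8
position: [0.378, -0.1211, 0.2557]
eef_rot: [0.679, -0.036, 0.281, -0.677]
contact_force: [-0.4, -0.9, 0.7]
opening: 0.597
[0.11008808 0.31445732 0.05012105] [-0.35863804 -0.89698137  0.72633847]
```

View pics/w3.png

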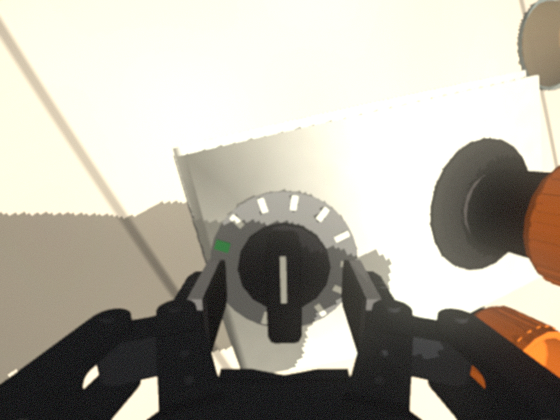

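```bash
python3 -m inch '[[0,0,0,0,0,0,0.3],[0,0,0,0,0,0,0.2],[0,0,0,0,0,0,0.1],[0,0,0,0,0,0,0.1],[0,0,0,0,0,0,0.1],[0,0,0,0,0,0,0.1]]' 20
python3 -c "
from h import *
s=arm.sense();print(s['moment'],s['contact_force'])"
```

```text
clock: 5.6
position: [0.3778, -0.1211, 0.2557]
eef_rot: [0.679, -0.036, 0.282, -0.677]
contact_force: [-2.7, 0.6, 6.3]
opening: 0.162
[0.060045   0.46316832 0.01934105] [-2.65423389  0.61722224  6.33244811]
```

```bash
python3 -m inch '[[0,0,0,0,-0.1,0,0.1],[0,-0.12,0,0,0,0,0.1],[0,-0.12,0,0,0,0,0.1],[0,-0.12,0,0,0,0,0.1],[0,-0.12,0,0,0,0,0.1]]' 
python3 -c "
from h import *
s=arm.sense();print(s['moment'],s['contact_force'])"
python3 -m inch '[[0,-0.14,0,0,0,0,0.1],[0,-0.14,0,0,0,0,0.1],[0,-0.14,0,0,0,0,0.1],[0,-0.14,0,0,0,0,0.1],[0,-0.1,0,0,0,0,0.1]]'
python3 - <<'E'
from go import *
st=arm.sense(); w2=cams.grab_frame("wrist")
c=cv2.convertScaleAbs(w2["color"],alpha=1.8,beta=10)
cv2.imwrite("pics/w4.png",c[:,:,::-1]); print(st["moment"],st["contact_force"])
E
```

```text
clock: 6.22
position: [0.3778, -0.1212, 0.2559]
eef_rot: [0.726, 0.128, 0.111, -0.666]
contact_force: [7.7, -2.2, -11.1]
opening: 0.159
[-0.16475434 -0.36415095 -0.1537145 ] [  7.70393374  -2.21702606 -11.12431263]
clock: 6.85
position: [0.3781, -0.1211, 0.256]
eef_rot: [0.723, 0.337, -0.13, -0.589]
contact_force: [9.2, -1.9, -11.8]
opening: 0.156
[-0.06782739 -0.45344852 -0.02064528] [  9.1821848   -1.85930528 -11.82152499]
```

View pics/w4.png

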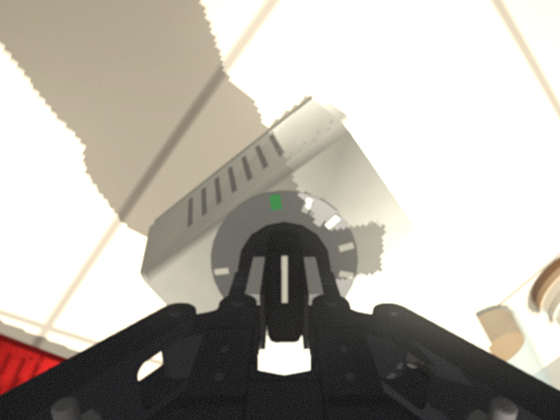

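```bash
cat > m.py <<'E'
from h import *
s=arm.sense();R=Ro.from_quat(s["eef_rot"]).as_matrix();print("tool moment",(R.T@s["moment"]).round(3),"tool force",(R.T@s["contact_force"]).round(1),s["joint_positions"].round(2))
E
python3 m.py; python3 -m inch '[[0,-0.06,0,0,0.05,0,0.1],[0,-0.06,0,0,0,0,0.1],[0,0,0,0,0,0,0.1]]'; python3 m.py;python3 -m inch '[[0,-0.04,0,0,0,0,0.1],[0,0,0,0,0,0,0.1]]'; python3 m.py
```

```text
tool moment [-0.295 -0.051 -0.213] tool force [ 2.6 14.1 -2.6] [-0.53  0.12 -0.98  0.13  0.1   0.37]
clock: 7.28
position: [0.3781, -0.1211, 0.2559]
eef_rot: [0.714, 0.371, -0.172, -0.568]
contact_force: [5.1, -0.2, -3.5]
opening: 0.154
tool moment [-0.192 -0.025 -0.285] tool force [ 2.7  5.  -2.5] [-0.53  0.12 -0.98  0.13  0.1   0.26]
clock: 7.52
position: [0.378, -0.121, 0.256]
eef_rot: [0.711, 0.382, -0.185, -0.561]
contact_force: [6.2, 1.7, -2.8]
opening: 0.158
tool moment [-0.234  0.582 -0.537] tool force [ 4.7  4.6 -2.3] [-0.53  0.12 -0.98  0.13  0.1   0.22]
```

```bash
python3 -m inch '[[0,0,0,0,0,0,0.6],[0,0,0,0,0,0,0.6],[0,0,0,0,0,0,0.6],[0,0,0,0,-2.5,0,0.6],[0,0,0,0,-4,0,0.8],[0,0,0,0,-4,0,1],[0,0,0,0,0,0,1]]'; python3 m.py
python3 - <<'E'
from go import *
st=arm.sense(); w2=cams.grab_frame("wrist"); pickle.dump((w2,st),open("w5.pkl","wb"))
c=cv2.convertScaleAbs(w2["color"],alpha=1.8,beta=10)
cv2.imwrite("pics/w5.png",c[:,:,::-1])
E
```

```text
clock: 8.4
position: [0.3429, -0.1129, 0.3568]
eef_rot: [0.712, 0.382, -0.186, -0.559]
contact_force: [-0.3, -0.8, -0.0]
opening: 1.003
tool moment [ 0.247 -0.039  0.148] tool force [-0.8  0.  -0.3] [-0.56 -0.14 -0.89  0.48  0.11  0.18]
```

View pics/w5.png

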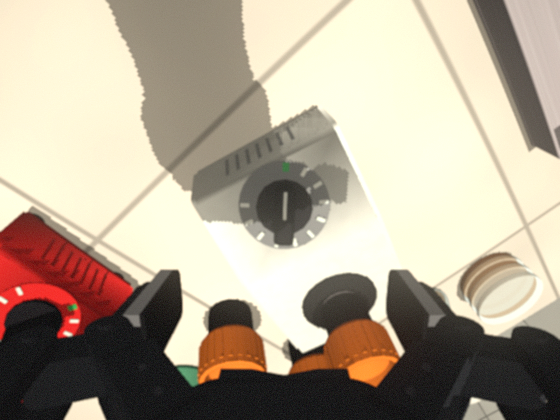

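```bash
python3 - <<'E'
from go import *
p=np.load("p.npy"); st=arm.sense(); R0=Ro.from_quat(st["eef_rot"]).as_matrix(); print(R0.round(3))
y=np.array([0,0,-1.]); x=R0[:,0].copy(); x[2]=0; x/=np.linalg.norm(x); print(np.degrees(np.arctan2(x[1],x[0])))
Rt=np.stack([x,y,np.cross(x,y)],1)
s=W(p,(45,0,104)); delta(Rt,s+[0,0,.05+.09])
E
```

```text
[[ 0.639  0.335 -0.692]
 [ 0.752 -0.081  0.654]
 [ 0.163 -0.939 -0.304]]
49.628598724147174
rotvec tool [ 0.3122 -0.0256  0.1622] shift old axes [ 10.09   3.16 -18.73] new axes [  9.5   -4.36 -18.79] tcp [ 0.5474 -0.1621  0.399 ] dist cm 21.5
```

```bash
python3 -m inch '[[0.156,-0.013,0.081,0,0,0,1],[0.156,-0.013,0.081,0,0,0,1],[0,0,0,0,-4.36,0,1],[0,0,0,2.38,0,-4.7,1],[0,0,0,2.37,0,-4.7,1],[0,0,0,2.37,0,-4.7,1],[0,0,0,2.37,0,-4.7,1],[0,0,0,0,0,0,1]]'; python3 m.py
python3 - <<'E'
from go import *
p=np.load("p.npy")
st=arm.sense(); w2=cams.grab_frame("wrist"); pickle.dump((w2,st),open("w6.pkl","wb"))
c=cv2.convertScaleAbs(w2["color"],alpha=1.5,beta=10)
for a in np.linspace(0,6.28,40):
  for z,r,col in ((174,27,(0,255,0)),(104,18,(0,0,255))):
    u,v=proj(w2,W(p,(45+r*np.cos(a),r*np.sin(a),z)),st)[0]; cv2.circle(c,(int(u),int(v)),1,col,-1)
cv2.imwrite("pics/w6.png",c[:,:,::-1])
E
```

```text
clock: 9.45
position: [0.5501, -0.1627, 0.3937]
eef_rot: [-0.64, -0.296, 0.298, 0.643]
contact_force: [-0.1, -0.5, -1.0]
opening: 0.997
tool moment [ 0.029 -0.004 -0.004] tool force [-0.4  1.  -0.3] [-0.42  0.38 -0.14  1.05  0.    0.29]
```

View pics/w6.png

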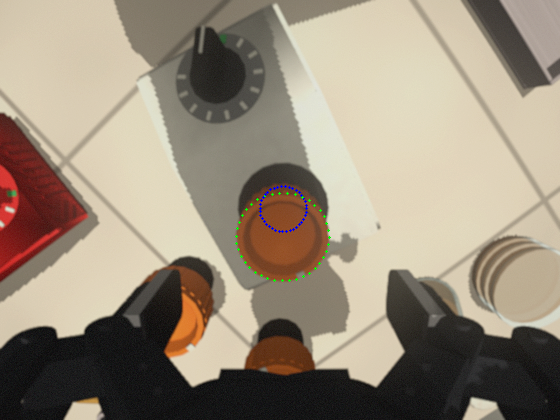

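```bash
python3 - <<'E'
from go import *
p=np.load("p.npy"); st=arm.sense(); R0=Ro.from_quat(st["eef_rot"]).as_matrix()
y=np.array([0,0,-1.]); x=R0[:,0].copy(); x[2]=0; x/=np.linalg.norm(x)
Rt=np.stack([x,y,np.cross(x,y)],1)
s=W(p,(45,0,104)); delta(Rt,s+[0,0,.05])
E
```

```text
rotvec tool [-0.0073 -0.     -0.0016] shift old axes [-0.04  8.51  0.  ] new axes [-0.06  8.51  0.07] tcp [ 0.5474 -0.1621  0.309 ] dist cm 8.51
```

```bash
python3 -m inch '[[-0.007,0,-0.0016,-0.06,2.5,0.07,1],[0,0,0,0,3,0,1],[0,0,0,0,2.2,0,1],[0,0,0,0,1.0,0,1],[0,0,0,0,0,0,0.7],[0,0,0,0,0,0,0.7]]'; python3 m.py
python3 -m inch '[[0,0,0,0,0,0,0.5],[0,0,0,0,0,0,0.5],[0,0,0,0,0,0,0.5]]' 40; python3 m.py
```

```text
clock: 10.25
position: [0.5468, -0.1621, 0.3112]
eef_rot: [0.643, 0.298, -0.296, -0.64]
contact_force: [-0.4, 0.1, 0.5]
opening: 0.7
tool moment [ 0.019 -0.015  0.001] tool force [-0.2 -0.5  0.4] [-0.42  0.44 -0.28  0.85  0.    0.29]
clock: 10.62
position: [0.5471, -0.162, 0.3117]
eef_rot: [0.643, 0.299, -0.295, -0.64]
contact_force: [-0.6, 1.1, 5.4]
opening: 0.624
tool moment [ 0.373 -0.006 -0.088] tool force [ 0.5 -5.4  1.2] [-0.42  0.44 -0.28  0.85  0.    0.29]
```

```bash
python3 -m inch '[[0,0,0,0,0,0,0.4],[0,0,0,0,-0.1,0,0.4],[0,0.1,0,0,-0.03,0,0.4],[0,0.15,0,0,-0.035,0,0.4],[0,0.15,0,0,-0.035,0,0.4]]' 110; python3 m.py
```

```text
clock: 11.25
position: [0.547, -0.162, 0.3122]
eef_rot: [0.689, 0.164, -0.161, -0.687]
contact_force: [2.2, -0.2, -3.4]
opening: 0.603
tool moment [ 0.052 -0.431 -0.437] tool force [ 1.9  3.4 -1.1] [-0.42  0.44 -0.28  0.85  0.    0.69]
```

```bash
python3 -m inch '[[0,0.15,0,0,-0.04,0,0.4],[0,0.15,0,0,-0.04,0,0.4]]'; python3 m.py
```

```text
clock: 11.5
position: [0.5469, -0.1619, 0.3124]
eef_rot: [0.705, 0.059, -0.056, -0.704]
contact_force: [3.4, -0.7, -6.7]
opening: 0.607
tool moment [-0.335 -0.449 -0.55 ] tool force [ 3.2  6.7 -1.3] [-0.42  0.44 -0.28  0.85  0.    0.99]
```

```bash
python3 -m inch '[[0,-0.1,0,0,-0.1,0,0.4],[0,-0.16,0,0,-0.04,0,0.4],[0,-0.16,0,0,-0.04,0,0.4],[0,-0.16,0,0,-0.04,0,0.4]]'; python3 m.py
```

```text
clock: 12.0
position: [0.5468, -0.1622, 0.3136]
eef_rot: [0.659, 0.26, -0.258, -0.657]
contact_force: [5.0, -2.2, -11.2]
opening: 0.601
tool moment [-0.789  0.38  -0.573] tool force [ 2.2 11.2 -5. ] [-0.42  0.44 -0.27  0.86  0.    0.4 ]
```

```bash
python3 -m inch '[[0,-0.16,0,0,-0.05,0,0.4],[0,-0.16,0,0,-0.05,0,0.4],[0,-0.16,0,0,-0.05,0,0.4],[0,-0.16,0,0,-0.05,0,0.4]]'; python3 m.py
```

```text
clock: 12.5
position: [0.5468, -0.1622, 0.3152]
eef_rot: [0.544, 0.454, -0.452, -0.542]
contact_force: [4.2, -1.7, -14.3]
opening: 0.605
tool moment [-1.216  0.355  0.281] tool force [-0.9 14.3 -4.4] [-0.42  0.44 -0.27  0.86  0.   -0.24]
```

```bash
python3 -m inch '[[0,0.12,0,0,-0.03,-0.06,0.4],[0,0.17,0,0,-0.045,0,0.4],[0,0.17,0,0,-0.045,0,0.4],[0,0.17,0,0,-0.045,0,0.4],[0,0.17,0,0,-0.045,0,0.4],[0,0.17,0,0,-0.045,0,0.4]]'; python3 m.py
python3 - <<'E'
from go import *
p=np.load("p.npy")
st=arm.sense(); w2=cams.grab_frame("wrist"); c=cv2.convertScaleAbs(w2["color"],alpha=1.5,beta=10)
for m in ((-100,65,68),(-100,-65,68),(100,65,96),(100,-65,96)):
    u,v=proj(w2,W(p,m),st)[0]; cv2.circle(c,(int(u),int(v)),3,(0,255,0),-1)
for k in (-20,0,20):
    u,v=proj(w2,W(p,base(p[3])+38*n+k*bd(2.62)),st)[0]; cv2.circle(c,(int(u),int(v)),2,(255,0,0),-1)
cv2.imwrite("pics/w7.png",c[:,:,::-1])
E
```

```text
clock: 13.25
position: [0.5471, -0.1619, 0.3176]
eef_rot: [0.692, 0.145, -0.144, -0.692]
contact_force: [4.0, -0.6, -13.8]
opening: 0.606
tool moment [-0.508 -0.408 -0.764] tool force [ 3.4 13.8 -2.1] [-0.42  0.43 -0.27  0.87  0.    0.74]
```

View pics/w7.png

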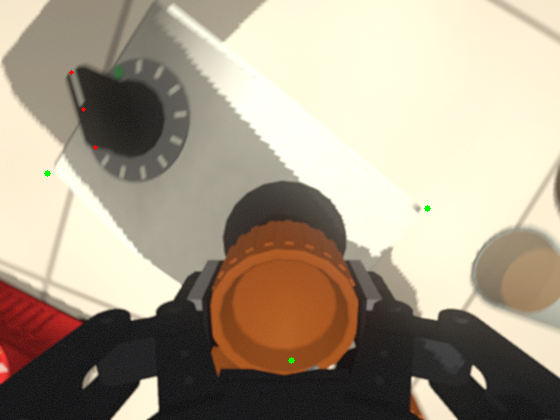

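```bash
python3 -m inch '[[0,-0.12,0,0,-0.03,0,0.4],[0,-0.17,0,0,-0.042,0,0.4],[0,-0.17,0,0,-0.042,0,0.4],[0,-0.17,0,0,-0.042,0,0.4],[0,-0.17,0,0,-0.042,0,0.4],[0,-0.17,0,0,-0.042,0,0.4],[0,-0.17,0,0,-0.042,0,0.4],[0,-0.17,0,0,-0.042,0,0.4]]'; python3 m.py
```

```text
clock: 14.3
position: [0.5471, -0.1621, 0.3216]
eef_rot: [0.458, 0.539, -0.539, -0.457]
contact_force: [3.0, 0.2, -9.8]
opening: 0.606
tool moment [-0.801  0.258  0.155] tool force [-0.3  9.8 -3. ] [-0.42  0.43 -0.26  0.88  0.   -0.58]
```

```bash
python3 -m inch '[[0,0.12,0,0,-0.03,0,0.4],[0,0.17,0,0,-0.042,0,0.4],[0,0.17,0,0,-0.042,0,0.4],[0,0.17,0,0,-0.042,0,0.4],[0,0.17,0,0,-0.042,0,0.4],[0,0.17,0,0,-0.042,0,0.4],[0,0.17,0,0,-0.042,0,0.4],[0,0.17,0,0,-0.042,0,0.4]]'; python3 m.py
```

```text
clock: 15.3
position: [0.5471, -0.162, 0.3253]
eef_rot: [0.692, 0.146, -0.144, -0.692]
contact_force: [2.7, -0.5, -8.5]
opening: 0.6
tool moment [-0.36  -0.149 -0.611] tool force [ 2.3  8.5 -1.5] [-0.42  0.43 -0.26  0.88  0.    0.74]
```

```bash
python3 -m inch '[[0,-0.12,0,0,-0.05,0,0.4],[0,-0.17,0,0,-0.045,0,0.4],[0,-0.17,0,0,-0.045,0,0.4],[0,-0.17,0,0,-0.045,0,0.4],[0,-0.17,0,0,-0.045,0,0.4],[0,-0.17,0,0,-0.045,0,0.4],[0,-0.17,0,0,-0.045,0,0.4],[0,-0.17,0,0,-0.045,0,0.4]]'; python3 m.py
```

```text
clock: 16.3
position: [0.547, -0.1623, 0.3298]
eef_rot: [0.459, 0.539, -0.539, -0.456]
contact_force: [-0.9, -0.8, -0.5]
opening: 0.606
tool moment [0.198 0.01  0.124] tool force [-0.6  0.5  1. ] [-0.42  0.42 -0.25  0.89 -0.   -0.58]
```

```bash
python3 -m inch '[[0,0.12,0,0,-0.04,0,0.4],[0,0.17,0,0,-0.045,0,0.4],[0,0.17,0,0,-0.045,0,0.4],[0,0.17,0,0,-0.045,0,0.4],[0,0.17,0,0,-0.045,0,0.4],[0,0,0,0,0,0,0.4]]'; python3 m.py
```

```text
clock: 17.05
position: [0.547, -0.1622, 0.3322]
eef_rot: [0.633, 0.318, -0.316, -0.631]
contact_force: [0.1, -0.1, -1.4]
opening: 0.6
tool moment [-0.025  0.033 -0.   ] tool force [-0.1  1.4 -0.1] [-0.42  0.42 -0.25  0.9  -0.    0.22]
```

```bash
python3 -m inch '[[0,0,0,0,-0.4,0,0.4],[0,0,0,0,-0.8,0,0.4],[0,0,0,0,-1.5,0,0.4],[0,0,0,0,-2,0,0.4],[0,0,0,0,-2,0,0.4],[0,0,0,0,0,0,0.4]]'; python3 m.py
python3 - <<'E'
from go import *
st=arm.sense(); w2=cams.grab_frame("wrist"); save(w2,"w8.png")
g=cams.grab_frame("side"); cv2.imwrite("pics/s8.png",cv2.resize(g["color"][100:320,220:440],None,fx=2.7,fy=2.7,interpolation=cv2.INTER_CUBIC)[:,:,::-1])
E
```

```text
clock: 17.8
position: [0.5476, -0.1623, 0.4018]
eef_rot: [0.635, 0.318, -0.314, -0.63]
contact_force: [-0.2, 0.3, -2.0]
opening: 0.602
tool moment [-0.017  0.024 -0.037] tool force [0.2 2.  0.4] [-0.42  0.36 -0.15  1.05  0.    0.23]
```

View pics/w8.png

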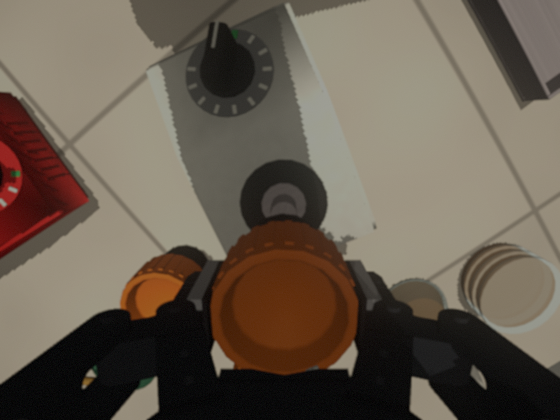

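View pics/s8.png

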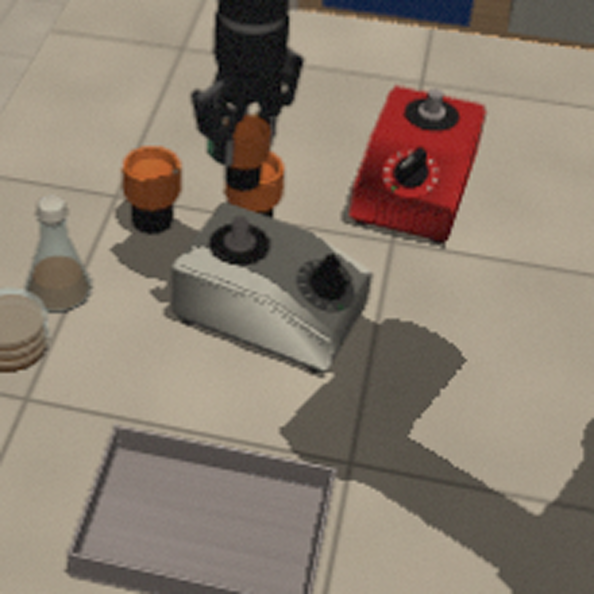

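```bash
python3 - <<'E'
from go import *
st=arm.sense(); R0=Ro.from_quat(st["eef_rot"]).as_matrix()
delta(R0,np.array([.509,.170,st["position"][2]])+R0[:,1]*.155); print(R0.round(3))
E
```

```text
rotvec tool [0. 0. 0.] shift old axes [24.28 -0.07 22.95] new axes [24.28 -0.07 22.95] tcp [0.509  0.17   0.3995] dist cm 33.41
[[ 0.6    0.004 -0.8  ]
 [ 0.8   -0.002  0.6  ]
 [ 0.001 -1.    -0.005]]
```

```bash
python3 -m inch '[[0,0,0,3.5,0,3.3,0.4],[0,0,0,3.5,0,3.3,0.4],[0,0,0,3.5,0,3.3,0.4],[0,0,0,3.5,0,3.3,0.4],[0,0,0,3.5,0,3.3,0.4],[0,0,0,3.5,0,3.3,0.4],[0,0,0,3.28,0,3.15,0.4],[0,0,0,0,0,0,0.4]]'; python3 -m inch '[[0,0,0,0,4,0,0.4],[0,0,0,0,4,0,0.4],[0,0,0,0,4,0,0.4],[0,0,0,0,3,0,0.4],[0,0,0,0,0,0,0.4]]';python3 m.py
python3 - <<'E'
from go import *
st=arm.sense(); R=Ro.from_quat(st["eef_rot"]).as_matrix(); print(R[:,1].round(4))
f=cams.grab_frame("top"); save(f,"t9.png"); g=cams.grab_frame("side"); cv2.imwrite("pics/s9.png",cv2.resize(g["color"][160:360,190:400],None,fx=2.8,fy=2.8,interpolation=cv2.INTER_CUBIC)[:,:,::-1])
E
```

```text
clock: 18.9
position: [0.5081, 0.1725, 0.3976]
eef_rot: [0.632, 0.318, -0.317, -0.631]
contact_force: [-0.4, -1.0, -1.2]
opening: 0.604
clock: 19.52
position: [0.5082, 0.1686, 0.246]
eef_rot: [0.633, 0.315, -0.317, -0.632]
contact_force: [0.3, 0.5, -1.2]
opening: 0.605
tool moment [ 0.018 -0.064 -0.001] tool force [0.6 1.2 0. ] [ 0.18  0.46 -0.44  0.67 -0.    0.83]
[-0.0024 -0.0029 -1.    ]
```

View pics/s9.png

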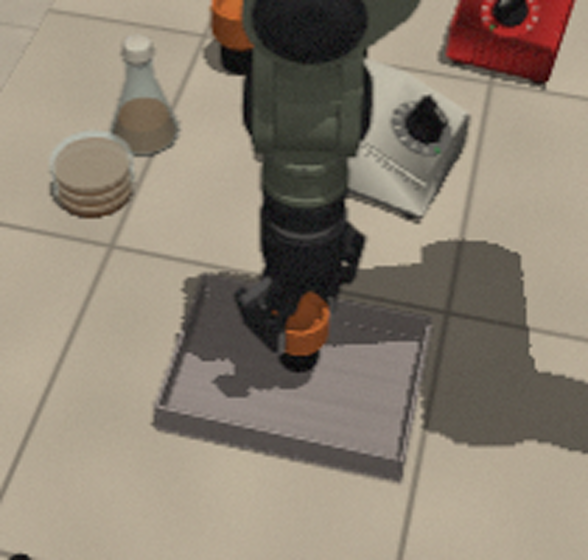

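```bash
python3 -m inch '[[0,0,0,0,1.5,0,0.4],[0,0,0,0,1.1,0,0.4],[0,0,0,0,0.3,0,0.4],[0,0,0,0,0,0,0.4]]' 40;python3 -m inch '[[0,0,0,0,0.2,0,0.4],[0,0,0,0,0.1,0,0.4]]'; python3 -m inch '[[0,0,0,0,0.1,0,0.4],[0,0,0,0,0,0,0.4]]'
```

```text
clock: 20.12
position: [0.5097, 0.1697, 0.2194]
eef_rot: [0.634, 0.317, -0.315, -0.631]
contact_force: [0.1, -0.1, -2.4]
opening: 0.605
clock: 20.38
position: [0.5099, 0.1697, 0.2168]
eef_rot: [0.634, 0.317, -0.315, -0.631]
contact_force: [0.3, -0.5, -2.2]
opening: 0.603
clock: 20.62
position: [0.5098, 0.1697, 0.2156]
eef_rot: [0.634, 0.317, -0.315, -0.631]
contact_force: [-0.2, -1.1, -1.4]
opening: 0.606
```

```bash
python3 -m inch '[[0,0,0,0,0.15,0,0.4],[0,0,0,0,0,0,0.4]]';python3 -m inch '[[0,0,0,0,0.15,0,0.4],[0,0,0,0,0,0,0.4]]'; python3 -m inch '[[0,0,0,0,0.1,0,0.4],[0,0,0,0,0,0,0.4]]'
```

```text
clock: 20.88
position: [0.5097, 0.1697, 0.214]
eef_rot: [0.634, 0.317, -0.315, -0.631]
contact_force: [-0.7, 0.6, -2.0]
opening: 0.603
clock: 21.12
position: [0.5098, 0.1697, 0.2125]
eef_rot: [0.634, 0.317, -0.315, -0.631]
contact_force: [0.6, -0.8, -2.3]
opening: 0.599
clock: 21.38
position: [0.5098, 0.1697, 0.2121]
eef_rot: [0.634, 0.317, -0.315, -0.631]
contact_force: [-1.9, 0.1, 4.9]
opening: 0.601
```

```bash
python3 -m inch '[[0,0,0,0,0,0,0.66],[0,0,0,0,0,0,0.72],[0,0,0,0,0,0,0.8],[0,0,0,0,0,0,0.85],[0,0,0,0,-1.5,0,0.85],[0,0,0,0,-3,0,0.85],[0,0,0,0,-5,0,0.85],[0,0,0,0,-6,0,0.85]]'
python3 -m inch '[[0,0,0,0,-4,0,0.85],[0,0,0,-5,0,0,0.85],[0,0,0,-5,0,0,0.85],[0,0,0,-5,0,0,0.85],[0,0,0,0,0,0,0.85]]'
python3 - <<'E'
from go import *
p=np.load("p.npy"); st=arm.sense(); 
for c in ("top","side","wrist"): 
    f=cams.grab_frame(c); 
    for r in models.regions_of("cup_head",c):
        print(c,r["conf"],r["uv"]); 
    if c!="wrist":
      I=f["color"].copy()
      for m in ((-100,65,68),(100,65,96),(100,-65,96)):
        u,v=proj(f,W(p,m))[0]; cv2.circle(I,(int(u),int(v)),1,(0,255,0),-1)
      f["color"]=I
    save(f,c+"10.png")
E
```

```text
clock: 22.38
position: [0.5086, 0.1698, 0.3685]
eef_rot: [0.633, 0.317, -0.315, -0.632]
contact_force: [1.0, -0.1, -0.3]
opening: 0.854
clock: 23.0
position: [0.4171, 0.0485, 0.4075]
eef_rot: [0.634, 0.316, -0.314, -0.632]
contact_force: [0.7, 0.6, 0.6]
opening: 0.852
top 0.85 [374.0, 182.1]
top 0.62 [211.0, 239.0]
side 0.88 [294.2, 284.1]
side 0.73 [273.3, 169.1]
side 0.71 [316.8, 167.6]
wrist 0.97 [440.6, 194.7]
wrist 0.45 [120.9, 413.8]
```

View pics/top10.png

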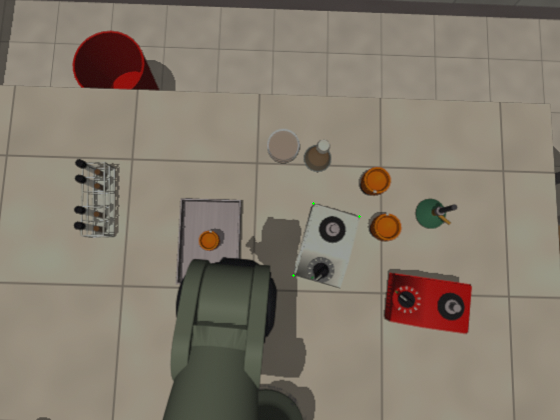

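View pics/side10.png

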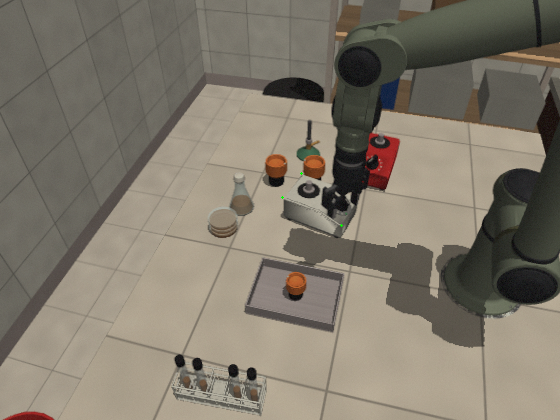

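View pics/wrist10.png

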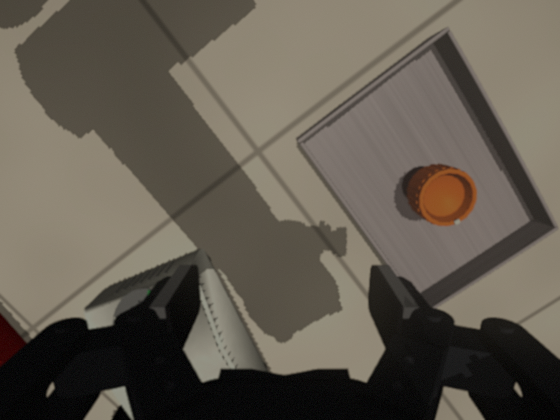

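```bash
python3 - <<'E'
import cv2,numpy as np
a=cv2.imread("pics/top0.png");b=cv2.imread("pics/top10.png")
cv2.imwrite("pics/cmp.png",np.hstack([cv2.resize(i[195:295,285:365],None,fx=4.8,fy=4.8,interpolation=cv2.INTER_CUBIC) for i in (a,b)]))
E
```

```text
(no output)
```

View pics/cmp.png

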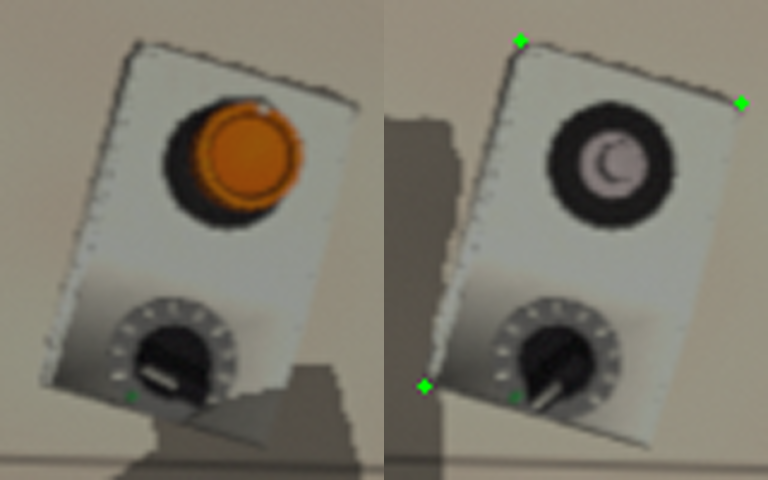

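```bash
python3 -c "
from cell import workorder,arm
print(arm.sense()['clock']); print(workorder.job_done())"
```

```text
23.3
the job is handed in; nothing more can be done
None
```

The job is done and handed in at 23.3 s: the dial is at zero, and the small orange head is off its shaft and standing upright in the steel tray.

- **Dial:** I turned the white mixer's dial back to its end stop. The reaction torque jumped to 0.58 N m there, and the close-up shows the pointer on the green mark.
- **Head:** I twisted it back and forth with a pull of about 7 to 14 N, under half the mixer's weight. It came loose about 18 mm up. I lifted it clear and set it down near the middle of the tray, touching the floor at the expected height with about 5 N.
- **Last checks:** The final pictures show the head upright in the tray and the gripper clear of everything. The mixer's corners sit within about a pixel of where they started, which is roughly 2 mm. The tray, the two larger heads, the red mixer and the bystanders look unmoved by eye.
- **Disagreement:** On the last top picture the network missed the larger head at px (385,227). The picture itself and the side view both show it in place. No check failed.

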